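Third hand for a specimen-box side

TASK

Someone is about to screw a brass hook to the wooden side of an insect box and needs a third hand. Stand the small lidded jar that is in the way upright in the white tray and let go of it, setting it down gently; then bring the wooden box side, still standing on the plywood board, up to the sprung fence, flat against both pads and with its ends in line with the fence's ends, and press it there with a steady push of about 10 N, never as much as 20 N. Finish while still holding it pressed like that, and leave the pin box, the bottle and the screwdriver where they are.

Things in the scene. Friction and masses are not known exactly. Their poses are not given: they have to be found in the camera images.
- jig: Fixed plywood board on the desk, x = -130 to +175 mm, y = -110 to +110 mm, 18 mm thick, with the fence at its far end. Origin at desk level under the board (board top is z = +18 mm). Its +x is the direction in which the part is pressed into the fence. A fixed steel guide block (25 deep, 200 wide, top 48 mm above the desk) stands at x = +157 mm behind the fence.
- fence: Sprung aluminium fence, two pads side by side, axes as the jig's. Origin: midway between the pads, in the plane of their faces, at the height of the board's top; at rest at jig x = +60 mm, y = 0. It slides along its +x on springs, 1.0 N per mm in all (no preload or friction, 25 mm travel, well damped), both pads together: 10 N = its origin 10 mm farther along +x.
- fence_gap (a point): Centre of the gap between the fence pads, in the plane of their faces, 20 mm above the board top; moves with the fence. Pads: y = -85 to -35 and +35 to +85 mm, 20 to 58 mm above the desk, 45 mm deep. The 70 mm gap is open from above and to the front, 45 mm deep to a cross bar (top 44 mm above the desk), so a finger in front of the part fits in it.
- panel: Box side: a plain light wooden board 170 mm long (its y), 14 mm thick (its x), 70 mm tall (its z), 80 to 170 g, standing on its long edge on the plywood board about 140 mm in front of the fence pads, slightly turned. Origin: centre of its underside. At the end its +x face (or the other broad face) lies against the pads and its y centre is that of the fence.
- jar: Small lidded brown-glass specimen jar, upright, body 46 mm in diameter, 75 mm tall with its white lid, 100 to 200 g, standing on the plywood board between the box side and the fence. Origin: centre of its underside.
- tray: Shallow white enamel tray fixed on the desk at the left or the right, outside 150 mm (x) by 190 mm (y), walls 4 mm thick, rim 18 mm above the desk, inner floor 4 mm above the desk. Origin: centre of its underside.
- pinbox: Bystander: open wooden insect box with pinned insects, 150 x 190 mm, 50 mm tall, on the other side from the tray. Origin: centre of its underside.
- reagent: Bystander: white plastic bottle, 64 mm in diameter, 150 mm tall, on the desk to the far left. Origin: centre of its underside.
- driver: Bystander: screwdriver 180 mm long lying on the desk to the far right. Origin: about the middle of its length, on its underside.
Not all that is in view belongs to the job. There is more than one size of the panel; the job needs the smallest.

How it is judged:
By the outcome, as a careful person would: the job done as asked, in the order asked, and still so for the second after the job is handed in, while the arm keeps its last pose, push and grip.
It also fails if it takes over 58 s, if anything falls off the work surface, if the arm or the gripper's body presses on something with over 40 N, if the wrist force passes 120 N, or if a joint passes its speed limit or range.

ROBOT

A 6-joint arm with a two-finger parallel gripper is mounted at the origin on the work surface. World frame = base frame: x ahead of the robot, y to its left, z up, the work surface at z = 0. Lengths are in mm, angles in rad, forces in N, time in s.
With the tool pointing down it reaches from about 350 to 875 mm from the base axis. Payload 4.2 kg.
Tool frame: the origin (TCP) lies at the very end of the fingers, on their centre line; the grasp point (between the pads) lies 19 mm behind it (arm.pinch_z is the distance from the TCP to the grasp point, in mm); x points along the fingers, y is the direction in which the jaws open and shut, and the axes are right-handed (so a half turn about x gives the same grasp; the last joint's range is limited). The gripper opens to 85 mm and grips with 20 to 120 N. Pads are 22 mm wide; open, the fingers measure 114 mm over their backs; the gripper's body (76 mm by 85 mm) begins 54 mm behind the grasp point. The pads swing forward as they close: fully open they stand 13 mm farther back than shut.
Start: joints at [1.436, 0.385, 0.008, 0, -1.194, -0.259], TCP at [239.779, 577.153, 231.312] pointing down, gripper open.
Joint ranges: [-3.14, 3.14], [-1.21, 2.06], [-1.07, 1.41], [-3.16, 2.05], [-2.99, -0.16], [-3.1, 3.1]. Speed limits (rad/s): [2.79, 2.79, 3.14, 3.14, 3.14, 3.14].

INTERFACE

Orientations are given as a unit quaternion [x, y, z, w].
In Python, from bench import arm gives the robot as it stands.
- The arm moves only by the tool drive_tool, never from a script. Its argument "motion" is a list of rows, each a list of 4 numbers: the shift along the tool's x, y, z in mm, then the turn about the tool's x in degrees. In form: [[dx, dy, dz, spin], ...]. A call has 1 to 10 rows; each row shifts and turns the commanded pose from where the row before left it, along the tool's axes as they then stand; what a row does not reach is not made up. A row lasts 1/12 s, in which the tool goes at most 41.7 mm and 7.16 degrees, less where a joint would pass 70% of its speed; a pose out of reach is approached as far as the arm can. A call with a gripper value outside its range is refused whole. "grip" is the finger opening in mm, from 0 to 85.4, set as the call begins (left out, the last holds). The fingers move at their own pace and stop on an object; the grip force is fixed at half the most. Time passes only in rows, so rows that do not move let the fingers close. It gives the time, the measured TCP pose, the force and the opening at its end, in the units of the state.
- arm.read_state(): the state, without advancing time (a new reading comes with each control period).
- arm.get_image(name): name is "side" or "top"; returns the picture (420x560x3 uint8, red, green, blue); there is no depth.
- arm.calibration(name): a dict with "K" (3x3 intrinsics, pixels), "eye" and "attitude" of the camera in the world. Camera axes: x right, y up, looking along -z (the intrinsics and any distortion apply to the point x, -y, -z); pixel columns grow to the right and rows downward; lengths in mm; the calibration is good to about 2 mm. A picture is of the moment at which its call begins. calibration takes no time and is no camera call.
- arm.job_done(): hands the job in, once; it reports no verdict.
The state is a dict: "clock": time; "joints": joint angles; "joint_vel": joint speeds; "joint_efforts": joint torques, N m; "position": TCP position; "ee_rot": TCP orientation; "contact_force": force on the tool from outside, world axes, zero at the start; "wrist_torque": the same for the moment, N m; "gripper_width": finger opening in mm.
Only numpy, scipy, OpenCV 4.12 (cv2) and the standard library are available. Lean on these libraries where they do the work, as an engineer would, in place of code of your own. Each camera call takes 0.05 s, during which the arm holds its last target. There are 200 camera calls.

## Working session

There is one attempt and no reset: what is moved stays moved. The work goes in short steps, Python scripts to look and compute and a tool call to move; the robot and the scene stay as the last step left them, time stands still between calls to the robot, and variables do not carry over. Pictures are saved under pics/ and viewed, about 8 in all and at most 12, crops included, and the job is handed in when it is done.

Besides the shell and the picture viewer there is one more tool, called after ">>>" as name(argument=value, ...) on one line, values as JSON. drive_tool: Moves the arm, as the interface text tells. Its arguments: {"type":"object","properties":{"motion":{"type":"array"},"grip":{"type":"number"}},"required":["motion"]}

```bash
mkdir -p pics; ls; python3 - <<'E'
from bench import arm
import cv2,numpy as np
for n in("top","side"):
    c=arm.calibration(n);print(n,c)
    cv2.imwrite(f"pics/{n}0.png",arm.get_image(n)[:,:,::-1])
s=arm.read_state();print(s)
E
```

```text
pics
top {'K': array([[456.02145773,   0.        , 276.52163085],
       [  0.        , 456.02145773, 207.16894175],
       [  0.        ,   0.        ,   1.        ]]), 'eye': array([ 229.10389985,   10.48850935, 1402.15106002]), 'attitude': array([ 0.05714924, -0.06864882, -0.69626579,  0.71220451])}
side {'K': array([[424.95597103,   0.        , 277.3229398 ],
       [  0.        , 424.95597103, 205.97212473],
       [  0.        ,   0.        ,   1.        ]]), 'eye': array([  45.7093364 , -864.74281869,  861.01007132]), 'attitude': array([ 0.41051863, -0.09273709, -0.19771416,  0.88531542])}
{'clock': 0.1, 'joints': array([ 1.43561059e+00,  3.85516446e-01,  6.79969588e-03, -4.11871942e-04,
       -1.19398514e+00, -2.58594088e-01]), 'joint_vel': array([ 0.0005688 , -0.00123843,  0.00284595,  0.00120856, -0.00018572,
       -0.00043112]), 'joint_efforts': array([-4.03975209e-04, -3.93317699e+01,  1.88930154e+01,  4.19802144e+00,
       -2.55031671e-03,  4.30226734e-06]), 'position': array([239.59816305, 576.71335424, 230.32674567]), 'ee_rot': array([-0.69334089,  0.13905782,  0.69352799,  0.13769625]), 'contact_force': array([-0.54951127, -0.71613618,  0.41662187]), 'wrist_torque': array([ 0.00308624, -0.00211718, -0.0235619 ]), 'gripper_width': 85.29044635882627}
```

View pics/top0.png

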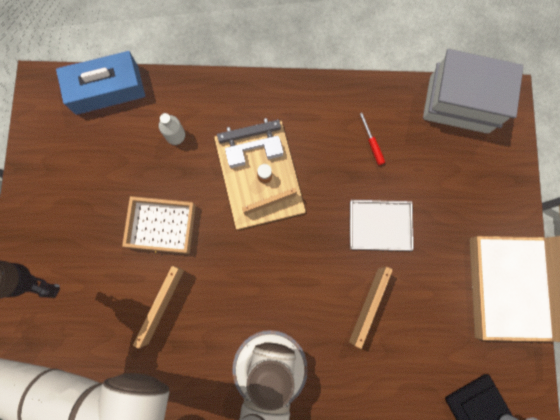

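View pics/side0.png

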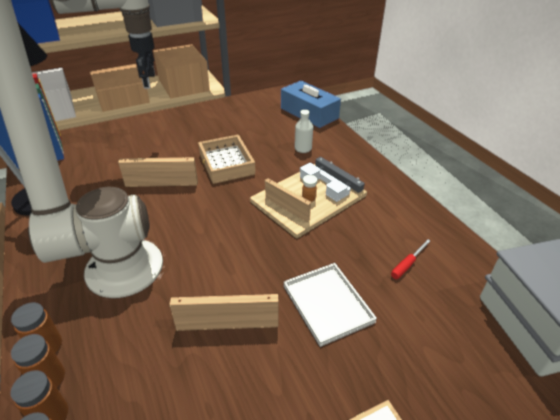

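The top view shows the board around (260,175), with the jar lid at (265,172), the panel at (270,200), the pads at (236,155) and (273,149), and the tray at (381,225). The side view agrees. The two panels lying elsewhere on the desk are decoys.

```bash
cat > h.py <<'E'
import numpy as np,cv2
from scipy.spatial.transform import Rotation as R
from bench import arm
def ray(n,px):
    c=arm.calibration(n);K=c['K'];px=np.atleast_2d(px).astype(float)
    d=np.c_[(px[:,0]-K[0,2])/K[0,0],-(px[:,1]-K[1,2])/K[1,1],-np.ones(len(px))]
    return c['eye'],R.from_quat(c['attitude']).apply(d)
def onz(n,px,z):
    e,d=ray(n,px);return e+d*((z-e[2])/d[:,2])[:,None]
def proj(n,p):
    c=arm.calibration(n);K=c['K'];q=R.from_quat(c['attitude']).inv().apply(np.atleast_2d(p)-c['eye'])
    return np.c_[K[0,0]*q[:,0]/-q[:,2]+K[0,2],K[1,2]-K[1,1]*q[:,1]/-q[:,2]]
E
python3 - <<'E'
from h import *
np.set_printoptions(precision=1,suppress=True)
a=cv2.imread("pics/top0.png");b=cv2.imread("pics/side0.png")
A=cv2.resize(a[112:235,205:315],None,fx=4.8,fy=4.8,interpolation=cv2.INTER_CUBIC)
cv2.imwrite("pics/c1.png",A)
B=cv2.resize(b[145:240,240:375],None,fx=5.5,fy=5.5,interpolation=cv2.INTER_CUBIC)
cv2.imwrite("pics/c2.png",B)
hsv=cv2.cvtColor(a,cv2.COLOR_BGR2HSV)
w=((hsv[...,1]<60)&(hsv[...,2]>150)).astype(np.uint8)
n,l,st,ce=cv2.connectedComponentsWithStats(w)
for i in range(1,n):
    x,y,ww,hh,ar=st[i]
    if ar>40 and y>100 and y<260 and 200<x<420:
        c=ce[i];print("white",st[i],c,"z18",onz("top",c,18)[0],"z58",onz("top",c,58)[0],"z93",onz("top",c,93)[0])
        cnt=cv2.findContours((l==i).astype(np.uint8),0,2)[0][0]
        bx=cv2.boxPoints(cv2.minAreaRect(cnt));print(onz("top",bx,58)[:,:2].tolist())
# plywood board
m=((hsv[...,0]>10)&(hsv[...,0]<28)&(hsv[...,1]>60)&(hsv[...,2]>140)).astype(np.uint8)
m[:, :205]=0;m[:,315:]=0;m[:112]=0;m[235:]=0
cnt=max(cv2.findContours(m,0,2)[0],key=cv2.contourArea)
bx=cv2.boxPoints(cv2.minAreaRect(cnt));print("board px",bx);print(onz("top",bx,18))
E
```

```text
white [361 113  11  25  55] [365.8 125. ] z18 [ 752.7 -289.4   18. ] z58 [ 737.5 -280.7   58. ] z93 [ 724.3 -273.1   93. ]
[[774.8308486151626, -262.8491165651741], [777.5947842144425, -268.8666204256219], [701.0503150864042, -298.2017283496592], [698.3425704283015, -292.2280666212616]]
white [225 136  59  31 807] [253.2 149.2] z18 [662.6  67.8  18. ] z58 [650.1  66.2  58. ] z93 [639.1  64.7  93. ]
[[653.208327070059, 156.09170170997882], [700.6449972593991, -11.352848939032995], [640.3951096933772, -26.67058292934725], [593.7675428472796, 139.65388867656455]]
white [257 164  15  15 166] [264.2 170.6] z18 [593.7  31.6  18. ] z58 [583.2  31.   58. ] z93 [573.9  30.5  93. ]
[[582.862513866727, 60.341571647480734], [613.4621077464999, 32.28598728197108], [582.8251777679167, 1.1094838241728517], [552.462852649503, 29.19492239183842]]
white [ 350  200   64   51 3095] [381.1 224.7] z18 [ 431.6 -332.4   18. ] z58 [ 425.8 -322.4   58. ] z93 [ 420.6 -313.8   93. ]
[[498.6934290790058, -229.7882044982467], [503.38492172396735, -420.6330614083077], [352.33153255689007, -415.7647636551206], [348.11199799479675, -228.64430073626284]]
board px [[211.9 135.8]
 [282.3 118.2]
 [305.8 212.1]
 [235.4 229.6]]
[[703.2 199.7  18. ]
 [768.1 -21.9  18. ]
 [465.5 -99.9  18. ]
 [405.8 114.5  18. ]]
```

View pics/c1.png

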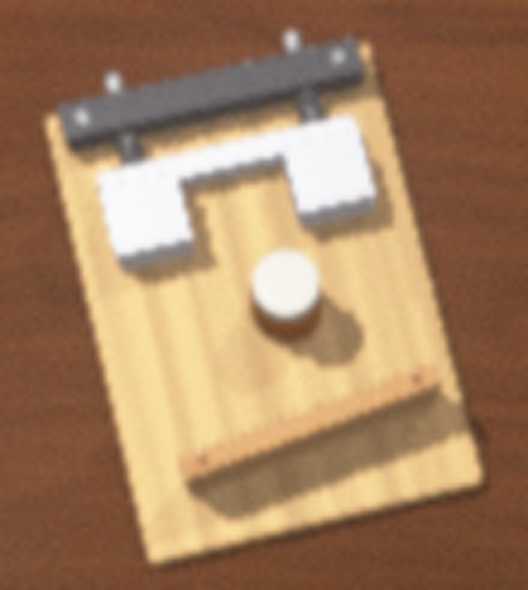

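The crop shows board corners at (48,120), (366,42), (482,482) and (152,562), and the lid centre at (286,285). The panel's top strip runs from (185,468) to (438,380), and the pads' front top edges run from (120,255) to (190,240) and from (300,215) to (375,198).

```bash
python3 - <<'E'
from h import *
np.set_printoptions(precision=1,suppress=True)
f=lambda p:(np.array(p)+.5)/4.8-.5+[205,112]
C=onz("top",f([(48,120),(366,42),(482,482),(152,562)]),18)[:,:2]
J=np.array([(175,110),(175,-110),(-130,-110),(-130,110)],float)
P=onz("top",f([(120,253),(190,240),(300,215),(375,196)]),58)[:,:2]
PJ=np.array([(60,85),(60,35),(60,-35),(60,-85)],float)
def fit(J,C):
    a=J-J.mean(0);b=C-C.mean(0)
    t=np.arctan2((a[:,0]*b[:,1]-a[:,1]*b[:,0]).sum(),(a*b).sum())
    r=np.array([[np.cos(t),-np.sin(t)],[np.sin(t),np.cos(t)]]);return t,C.mean(0)-r@J.mean(0),r
for j,c in((J,C),(PJ,P),(np.r_[J,PJ],np.r_[C,P])):
    t,o,r=fit(j,c);print("jig",np.degrees(t),o);print((c-o-j@r.T).tolist())
tj=lambda p:(p-o)@r
a=cv2.imread("pics/top0.png");hsv=cv2.cvtColor(a,cv2.COLOR_BGR2HSV)
e=onz("top",f([(183,457),(190,480),(433,368),(440,388)]),88)[:,:2];print("panel top corners jig",tj(e), e.mean(0))
print("lid",onz("top",f((286,285)),93)[0],tj(onz("top",f((286,285)),93)[:,:2]))
T=onz("top",[381.1,224.7],12)[0];print("tray",T)
# side: jar/lid, panel
E
```

```text
jig 15.32754012825005 [562.2  41.1]
[[-1.2480411314056425, -2.239135935899725], [0.5604223571907312, 1.3284397703732935], [-0.39551139516338196, 1.7230212155677123], [1.0831301693785917, -0.8123250500412524]]
jig 14.593993734090883 [562.1  41.9]
[[1.5592236125506673, -2.702255406529659], [-1.3624149123359004, 1.6891581398415667], [-0.7127684576656748, 0.06857621143171855], [0.5159597574509291, 0.9445210552563594]]
jig 15.251261534420738 [562.2  41.2]
[[-1.4707737601463862, -2.115768827926246], [0.6202120399920261, 1.5290400642615296], [-0.22864843188938266, 1.5319428502727135], [0.9674708211105951, -1.0806366012510153], [2.529344706681897, -2.4173049175299752], [-0.9465210307917005, 1.8264057698183578], [-1.0727926737433222, -0.0009601612235421442], [-0.3982916712137552, 0.7272818235781955]]
panel top corners jig [[-81.2  73.2]
 [-96.1  72.3]
 [-63.9 -88.8]
 [-77.1 -89.8]] [487.7  12.3]
lid [572.9  30.4  93. ] [[  7.5 -13.2]]
tray [ 432.5 -333.8   12. ]
```

View pics/c2.png

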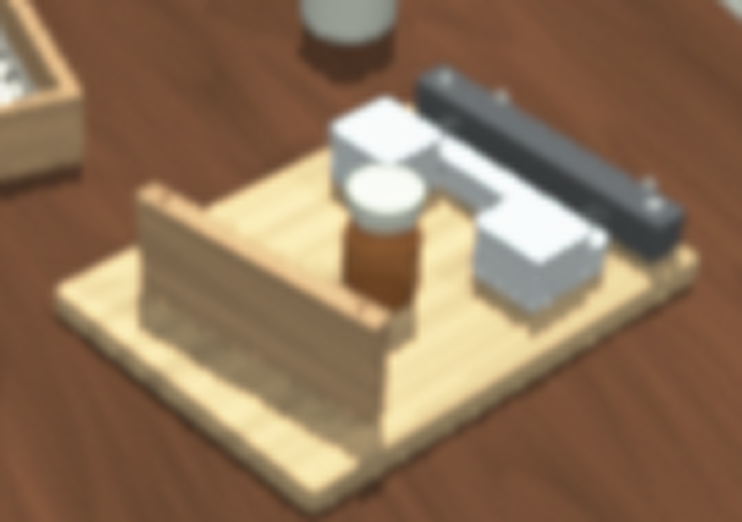

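```bash
cat >> h.py <<'E'
def plan(xyz,jaw):
    """jaw: world angle (deg) of tool y; prints spin, then shift in tool axes after the spin"""
    s=arm.read_state();m=R.from_quat(s['ee_rot']);M=m.as_matrix()
    cur=np.degrees(np.arctan2(M[1,1],M[0,1]))
    k=((jaw-cur+90)%180)-90   # world yaw change
    spin=-k                    # tool x points down
    M2=(m*R.from_euler('x',spin,degrees=True)).as_matrix()
    print("t",s['clock'],"pos",s['position'].round(1),"jaw now",round(cur,1),"tilt",M[:,0].round(3),"F",s['contact_force'].round(1),"w",round(s['gripper_width'],1))
    print(" spin",round(spin,1),"shift",(M2.T@(np.array(xyz)-s['position'])).round(1),"j6",s['joints'][5].round(2))
E
python3 -c "
from h import *
plan([573,30.4,170],105.25);plan([573,30.4,170],15.25)"
```

```text
t 0.1 pos [239.6 576.7 230.3] jaw now -112.6 tilt [-0.001 -0.002 -1.   ] F [-0.5 -0.7  0.4] w 85.3
 spin -37.8 shift [  61.1  614.7 -178. ] j6 -0.26
t 0.1 pos [239.6 576.7 230.3] jaw now -112.6 tilt [-0.001 -0.002 -1.   ] F [-0.5 -0.7  0.4] w 85.3
 spin 52.2 shift [  61.1 -178.  -614.7] j6 -0.26
```

>>> drive_tool(motion=[[0, 0, 0, -6.3], [0, 0, 0, -6.3], [0, 0, 0, -6.3], [0, 0, 0, -6.3], [0, 0, 0, -6.3], [0, 0, 0, -6.3], [0, 15, -4, 0], [0, 30, -9, 0], [0, 35, -10, 0], [0, 35, -10, 0]], grip=85)

```text
clock: 0.93
position: [302.1, 473.0, 230.6]
ee_rot: [-0.701, -0.093, 0.701, -0.094]
contact_force: [0.9, -0.0, -0.5]
gripper_width: 84.9
```

>>> drive_tool(motion=[[0, 38, -11, 0], [0, 38, -11, 0], [0, 38, -11, 0], [0, 38, -11, 0], [0, 38, -11, 0], [0, 38, -11, 0], [0, 38, -11, 0], [0, 38, -11, 0], [0, 38, -11, 0], [0, 38, -11, 0]])

```text
clock: 1.77
position: [507.9, 134.6, 231.3]
ee_rot: [-0.701, -0.093, 0.701, -0.093]
contact_force: [1.1, -0.4, 0.1]
gripper_width: 84.9
```

>>> drive_tool(motion=[[5, 35, -10, 0], [10, 30, -9, 0], [15, 25, -8, 0], [15, 20, -5, 0], [10, 10, -3, 0], [0, 0, 0, 0], [0, 0, 0, 0]])

```text
clock: 2.35
position: [572.6, 30.0, 175.6]
ee_rot: [-0.7, -0.093, 0.702, -0.093]
contact_force: [-0.1, 0.3, 0.2]
gripper_width: 84.7
```

```bash
python3 -c "
from h import *
plan([573,30.4,36],105.25)"
```

```text
t 2.35 pos [572.6  30.  175.6] jaw now -74.9 tilt [-0.002 -0.001 -1.   ] F [-0.1  0.3  0.2] w 84.7
 spin -0.1 shift [139.6  -0.2  -0.8] j6 1.5
```

>>> drive_tool(motion=[[20, 0, -0.5, 0], [25, 0, 0, 0], [25, 0, 0, 0], [25, 0, 0, 0], [20, 0, 0, 0], [15, 0, 0, 0], [9, 0, 0, 0], [0, 0, 0, 0], [0, 0, 0, 0]])

```text
clock: 3.1
position: [574.1, 31.5, 38.2]
ee_rot: [0.701, 0.094, -0.7, 0.094]
contact_force: [0.3, -0.3, 0.5]
gripper_width: 84.8
```

>>> drive_tool(motion=[[0, 0, 0, 0], [0, 0, 0, 0], [0, 0, 0, 0], [0, 0, 0, 0], [0, 0, 0, 0], [0, 0, 0, 0], [0, 0, 0, 0], [0, 0, 0, 0]], grip=30)

```text
clock: 3.77
position: [574.7, 30.8, 38.9]
ee_rot: [0.702, 0.094, -0.7, 0.094]
contact_force: [-0.8, -0.3, 6.7]
gripper_width: 44.4
```

>>> drive_tool(motion=[[-5, 0, 0, 0], [-15, 0, 0, 0], [-20, 0, 0, 0], [-25, 0, 0, 0], [-25, 0, 0, 0], [-20, 0, 0, 0], [0, 0, 0, 0], [0, 0, 0, 0]])

```text
clock: 4.43
position: [573.7, 30.9, 148.1]
ee_rot: [0.702, 0.094, -0.7, 0.093]
contact_force: [-0.5, 0.1, -1.9]
gripper_width: 44.0
```

```bash
python3 -c "
from h import *
plan([432.5,-333.8,150],90)
cv2.imwrite('pics/s2.png',arm.get_image('side')[:,:,::-1])"
```

```text
t 4.4333 pos [573.7  30.9 148.1] jaw now -74.8 tilt [ 0.002  0.001 -1.   ] F [-0.5  0.1 -1.9] w 44.0
 spin 15.2 shift [ -2.6 364.7 141.2] j6 1.5
```

View pics/s2.png

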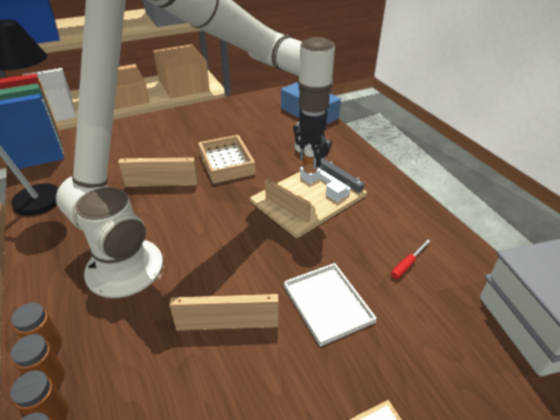

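The jar is lifted, in the gripper at about (308,155), and weighs about 1.9 N. The panel and the fence haven't moved.

>>> drive_tool(motion=[[0, 0, 0, 5.1], [0, 0, 0, 5.1], [0, 0, 0, 5], [0, 10, 4, 0], [0, 25, 10, 0], [0, 35, 13, 0], [0, 38, 15, 0], [0, 38, 15, 0], [0, 38, 15, 0], [0, 38, 15, 0]])

```text
clock: 5.32
position: [484.3, -193.1, 146.0]
ee_rot: [-0.706, -0.001, 0.708, -0.001]
contact_force: [0.0, 0.3, -1.7]
gripper_width: 44.2
```

>>> drive_tool(motion=[[0, 38, 15, 0], [0, 38, 15, 0], [0, 30, 12, 0], [0, 22, 8, 0], [0, 11, 3, 0], [0, 4, 1, 0], [0, 0, 0, 0], [0, 0, 0, 0], [0, 0, 0, 0]])

```text
clock: 6.07
position: [433.2, -333.3, 147.1]
ee_rot: [-0.707, -0.001, 0.707, -0.001]
contact_force: [0.6, -0.4, -1.7]
gripper_width: 43.8
```

```bash
python3 -c "
from h import *
plan([432.5,-333.8,25],90)"
```

```text
t 6.0667 pos [ 433.2 -333.3  147.1] jaw now -89.9 tilt [-0.  0. -1.] F [ 0.6 -0.4 -1.7] w 43.8
 spin 0.1 shift [122.1   0.5   0.7] j6 1.93
```

Now I'll lower it to just above the floor, then creep down.

>>> drive_tool(motion=[[10, 0, 0, 0], [20, 0, 0, 0], [25, 0, 0, 0], [25, 0, 0, 0], [18, 0, 0, 0], [10, 0, 0, 0], [5, 0, 0, 0], [2, 0, 0, 0], [0, 0, 0, 0], [0, 0, 0, 0]])

```text
clock: 6.9
position: [433.7, -334.7, 33.3]
ee_rot: [0.708, 0.0, -0.706, 0.001]
contact_force: [-0.2, 0.0, -1.3]
gripper_width: 43.6
```

>>> drive_tool(motion=[[1, 0, 0, 0], [1, 0, 0, 0], [1, 0, 0, 0], [1, 0, 0, 0], [0.5, 0, 0, 0], [0, 0, 0, 0], [0, 0, 0, 0]])

```text
clock: 7.48
position: [432.9, -334.4, 27.8]
ee_rot: [-0.707, -0.0, 0.707, -0.0]
contact_force: [0.3, -0.0, -1.5]
gripper_width: 44.4
```

>>> drive_tool(motion=[[0.5, 0, 0, 0], [0.5, 0, 0, 0], [0.5, 0, 0, 0], [0, 0, 0, 0], [0, 0, 0, 0]])

```text
clock: 7.9
position: [432.9, -334.4, 26.3]
ee_rot: [-0.707, -0.0, 0.707, -0.0]
contact_force: [0.0, -0.3, -1.7]
gripper_width: 43.6
```

>>> drive_tool(motion=[[0.5, 0, 0, 0], [0.5, 0, 0, 0], [0, 0, 0, 0], [0, 0, 0, 0]])

```text
clock: 8.23
position: [432.8, -334.4, 25.3]
ee_rot: [-0.707, -0.0, 0.707, -0.0]
contact_force: [0.5, 0.3, -1.9]
gripper_width: 44.0
```

>>> drive_tool(motion=[[0.5, 0, 0, 0], [0.5, 0, 0, 0], [0, 0, 0, 0], [0, 0, 0, 0]])

```text
clock: 8.57
position: [432.9, -334.5, 24.9]
ee_rot: [0.707, 0.0, -0.707, 0.0]
contact_force: [-1.1, 2.1, 4.9]
gripper_width: 43.8
```

>>> drive_tool(motion=[[0.5, 0, 0, 0], [0.5, 0, 0, 0], [0, 0, 0, 0], [0, 0, 0, 0]])

```text
clock: 8.9
position: [433.0, -334.5, 24.9]
ee_rot: [0.707, 0.0, -0.707, 0.001]
contact_force: [-4.0, 3.3, 11.4]
gripper_width: 44.0
```

Contact made. I'll unload it, then open.

>>> drive_tool(motion=[[-1, 0, 0, 0], [0, 0, 0, 0], [0, 0, 0, 0]])

```text
clock: 9.15
position: [433.0, -334.5, 24.9]
ee_rot: [0.707, 0.0, -0.707, 0.0]
contact_force: [-1.8, 1.8, 6.8]
gripper_width: 44.0
```

>>> drive_tool(motion=[[0, 0, 0, 0], [0, 0, 0, 0], [0, 0, 0, 0], [0, 0, 0, 0], [0, 0, 0, 0]], grip=75)

```text
clock: 9.57
position: [432.9, -334.4, 24.0]
ee_rot: [-0.707, -0.0, 0.707, -0.0]
contact_force: [-0.0, -0.9, 0.4]
gripper_width: 75.0
```

>>> drive_tool(motion=[[-5, 0, 0, 0], [-15, 0, 0, 0], [-25, 0, 0, 0], [-30, 0, 0, 0], [-35, 0, 0, 0], [-25, 0, 0, 0], [-10, 0, 0, 0], [0, 0, 0, 0], [0, 0, 0, 0]])

```text
clock: 10.32
position: [432.5, -334.1, 169.1]
ee_rot: [0.707, 0.0, -0.707, -0.0]
contact_force: [0.5, -0.2, -1.2]
gripper_width: 74.7
```

```bash
python3 -c "
from h import *
t=arm.get_image('top')[:,:,::-1];s=arm.get_image('side')[:,:,::-1]
cv2.imwrite('pics/t3.png',t);cv2.imwrite('pics/s3.png',s)
c=lambda a,x,y:cv2.resize(a[y:y+110,x:x+120],None,fx=3.3,fy=3.3,interpolation=2)
cv2.imwrite('pics/m3.png',np.hstack([c(s,270,245),c(t,205,120)]))
plan([487.7,12.3,150],21.6)"
```

```text
t 10.4167 pos [ 431.7 -333.8  167.5] jaw now -90.0 tilt [-0.003  0.002 -1.   ] F [-0.3 -0.3  0.9] w 75.1
 spin 68.4 shift [  17.9 -179.5  301.2] j6 1.93
```

View pics/m3.png

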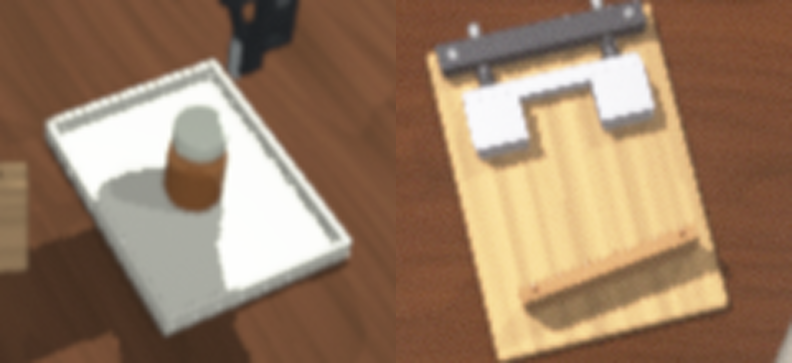

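The left crop shows the jar upright in the tray. The right crop shows the panel and fence undisturbed, with panel ends at about (525,298) and (698,236).

```bash
python3 - <<'E'
from h import *
np.set_printoptions(precision=1,suppress=True)
a=cv2.imread("pics/t3.png").astype(float)
ang=21.6;c=np.array([487.7,12.3]);u=np.array([np.cos(np.radians(ang)),np.sin(np.radians(ang))]);v=np.array([-u[1],u[0]])
# rectify strip at z=88: rows along v(-110..110), cols along u (-30..30)
vs=np.arange(-110,111,5);us=np.arange(-24,25,2)
for s in vs:
    P=np.array([[*(c+u*q+v*s),88] for q in us]);p=proj("top",P).astype(np.float32)
    b=[cv2.remap(a[...,k].astype(np.float32),p[:,0],p[:,1],1).ravel() for k in(0,2)]
    print(s,(100*b[0]/b[1]).astype(int))
E
```

```text
-110 [45 43 43 44 47 46 45 46 45 45 46 45 44 42 42 43 43 43 42 43 46 45 44 44
 45]
-105 [46 45 45 45 46 45 45 44 46 44 43 45 45 42 43 45 44 43 43 44 44 44 44 44
 44]
-100 [45 44 44 43 44 44 42 43 44 44 44 44 44 43 42 44 45 46 46 45 45 45 46 47
 47]
-95 [46 47 48 47 48 48 49 49 50 51 51 51 51 51 52 53 53 53 53 54 55 55 55 56
 55]
-90 [56 56 56 56 56 57 57 56 56 57 58 58 57 57 57 57 57 58 58 57 58 58 58 58
 58]
-85 [57 57 58 58 57 57 58 58 58 57 58 58 59 58 58 58 58 58 58 59 60 61 61 60
 60]
-80 [57 58 58 58 58 58 56 56 56 55 54 54 55 55 55 55 55 58 60 61 61 61 61 61
 61]
-75 [57 57 57 57 57 56 54 55 54 53 53 53 53 53 54 53 55 57 57 59 60 60 60 60
 60]
-70 [57 57 58 57 56 55 55 55 56 54 53 52 52 51 51 53 56 58 59 59 60 60 60 60
 60]
-65 [57 58 58 58 56 55 54 55 55 53 53 53 53 53 52 54 56 58 59 60 60 61 60 60
 60]
-60 [57 57 56 57 57 55 55 55 54 53 53 53 53 54 54 55 55 56 58 59 60 60 60 60
 60]
-55 [57 57 57 57 57 56 54 54 54 54 53 53 53 53 54 54 55 58 60 61 61 61 60 61
 61]
-50 [57 58 58 58 58 55 53 54 53 53 52 52 53 54 55 55 57 58 59 60 61 61 61 61
 61]
-45 [58 58 57 56 55 55 54 54 55
[... 1869 characters left out ...]
52 52 51 51 51 55 60 62 63 62 61 61 61 61 61
 61]
75 [58 58 57 57 56 55 54 54 52 52 52 52 52 52 54 57 58 59 59 60 60 60 60 59
 59]
80 [56 56 55 55 55 54 53 53 53 52 52 53 53 53 54 55 57 59 60 60 61 61 61 61
 61]
85 [58 58 58 57 56 56 56 55 54 54 55 56 56 55 57 58 60 61 62 63 63 63 64 64
 63]
90 [60 60 61 61 61 61 61 60 61 62 62 62 62 62 62 63 63 62 63 63 62 63 63 62
 62]
95 [60 60 60 60 61 61 61 62 62 62 62 62 63 63 62 62 62 62 62 62 62 61 61 61
 61]
100 [59 59 59 59 59 60 60 61 61 61 60 60 61 61 62 62 61 61 60 60 62 61 61 61
 61]
105 [59 59 59 60 60 61 62 62 61 61 62 63 62 63 62 62 61 62 62 62 61 61 62 62
 62]
110 [60 61 61 62 62 62 62 62 63 63 62 62 62 61 62 62 62 63 63 61 61 62 61 61
 61]
```

>>> drive_tool(motion=[[0, 0, 0, 6.9], [0, 0, 0, 6.9], [0, 0, 0, 6.9], [0, 0, 0, 6.9], [0, 0, 0, 6.9], [0, 0, 0, 6.9], [0, 0, 0, 6.9], [0, 0, 0, 6.9], [0, 0, 0, 6.7], [0, 0, 0, 6.5]])

```text
clock: 11.25
position: [431.9, -334.0, 167.1]
ee_rot: [-0.582, 0.399, 0.585, 0.399]
contact_force: [-0.0, 0.7, 1.0]
gripper_width: 75.0
```

>>> drive_tool(motion=[[0, -10, 16, 0], [0, -18, 30, 0], [0, -20, 34, 0], [0, -20, 34, 0], [0, -20, 34, 0], [0, -20, 34, 0], [0, -20, 34, 0], [0, -20, 34, 0], [0, -16, 27, 0], [0, -10, 15, 0]])

```text
clock: 12.08
position: [486.3, 3.9, 167.6]
ee_rot: [-0.585, 0.397, 0.586, 0.396]
contact_force: [-0.2, 0.0, 0.1]
gripper_width: 75.2
```

>>> drive_tool(motion=[[5, -5, 8, 0], [10, 0, 0, 0], [0, 0, 0, 0], [0, 0, 0, 0]], grip=60)

```text
clock: 12.42
position: [487.5, 9.7, 152.7]
ee_rot: [-0.584, 0.399, 0.586, 0.396]
contact_force: [0.5, -0.3, 0.3]
gripper_width: 60.0
```

>>> drive_tool(motion=[[10, -1, 4, 0], [20, 0, 0, 0], [25, 0, 0, 0], [25, 0, 0, 0], [20, 0, 0, 0], [13, 0, 0, 0], [7, 0, 0, 0], [2, 0, 0, 0], [0, 0, 0, 0], [0, 0, 0, 0]])

```text
clock: 13.25
position: [488.8, 14.4, 33.1]
ee_rot: [0.585, -0.397, -0.585, -0.398]
contact_force: [0.2, 0.7, 0.0]
gripper_width: 60.1
```

```bash
python3 -c "
from h import *
plan([487,14.1,30],21.5)
im=arm.get_image('side')[:,:,::-1];cv2.imwrite('pics/c4.png',cv2.resize(im[120:250,220:390],None,fx=4.4,fy=4.4,interpolation=2))"
```

```text
t 13.25 pos [488.8  14.4  33.1] jaw now -158.4 tilt [ 0.002  0.    -1.   ] F [0.2 0.7 0. ] w 60.1
 spin 0.1 shift [3.1 1.8 0.4] j6 0.01
```

View pics/c4.png

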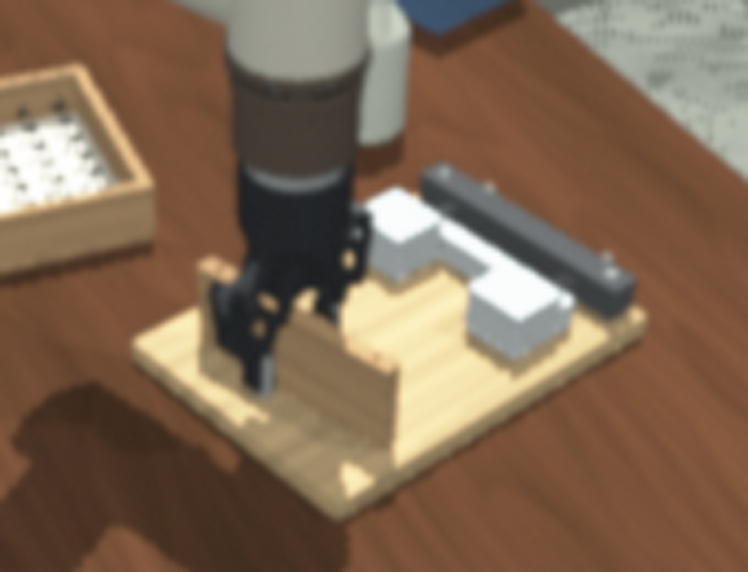

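The fingers straddle the panel, one on each side, with the rear one at (260,380). I'll close on it.

>>> drive_tool(motion=[[0, 1, 0, 0], [0, 0, 0, 0], [0, 0, 0, 0], [0, 0, 0, 0], [0, 0, 0, 0], [0, 0, 0, 0], [0, 0, 0, 0], [0, 0, 0, 0], [0, 0, 0, 0]], grip=5)

```text
clock: 14.05
position: [487.9, 14.5, 33.0]
ee_rot: [0.586, -0.397, -0.585, -0.398]
contact_force: [-0.1, -0.2, 6.5]
gripper_width: 13.5
```

```bash
python3 -c "
from h import *
r=R.from_euler('z',15.25,degrees=True)
plan(r.apply([40,6.3-6.3,0])+[562.2,41.2,33],15.25)"
```

```text
t 14.05 pos [487.9  14.5  33. ] jaw now -158.3 tilt [ 0.002  0.    -1.   ] F [-0.1 -0.2  6.5] w 13.5
 spin 6.4 shift [   0.2 -118.7    6.3] j6 0.01
```

>>> drive_tool(motion=[[-0.7, 0, 0, 2.2], [0, 0, 0, 2.2], [0, 0, 0, 2], [0, -4, 0.2, 0], [0, -8, 0.5, 0], [0, -12, 0.7, 0], [0, -15, 0.8, 0], [0, -15, 0.8, 0], [0, -15, 0.8, 0], [0, -15, 0.8, 0]])

```text
clock: 14.88
position: [565.8, 40.1, 32.9]
ee_rot: [-0.561, 0.431, 0.563, 0.428]
contact_force: [-8.9, -2.7, 12.0]
gripper_width: 13.1
```

>>> drive_tool(motion=[[0, -14, 0.7, 0], [0, -10, 0.5, 0], [0, -7, 0.4, 0], [0, -3.7, 0.1, 0], [0, 0, 0, 0], [0, 0, 0, 0], [0, 0, 0, 0]])

```text
clock: 15.47
position: [597.4, 50.0, 32.9]
ee_rot: [-0.561, 0.431, 0.563, 0.427]
contact_force: [-4.5, -2.2, 6.0]
gripper_width: 13.4
```

```bash
python3 -c "
from h import *
r=R.from_euler('z',15.25,degrees=True)
plan(r.apply([40,0,0])+[562.2,41.2,33],15.25)
a=[]
for n,x,y in(('top',205,112),('side',245,145)):
    im=arm.get_image(n)[:,:,::-1];cv2.imwrite(f'pics/{n}5.png',im);a.append(cv2.resize(im[y:y+110,x:x+120],None,fx=3.3,fy=3.3,interpolation=2))
cv2.imwrite('pics/m5.png',np.hstack(a))"
```

```text
t 15.4667 pos [597.4  50.   32.9] jaw now -164.8 tilt [-0.006 -0.003 -1.   ] F [-4.5 -2.2  6. ] w 13.4
 spin -0.0 shift [-0.1 -3.8  0.7] j6 -0.09
```

View pics/m5.png

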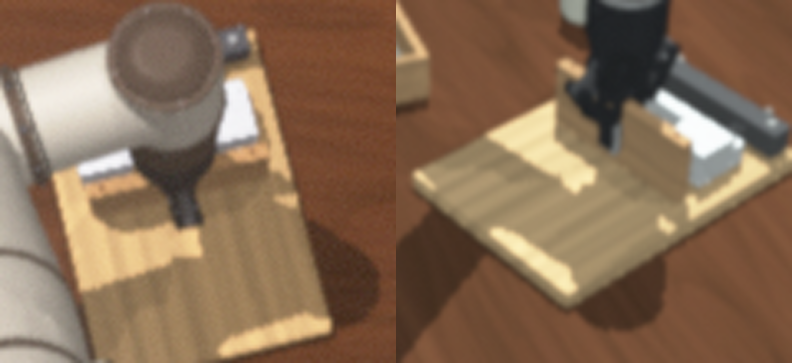

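Panel is close to the fence, gripped. Next I'll take the vertical load off and measure the end alignment in finer crops.

>>> drive_tool(motion=[[-1, 0, 0, 0], [0, 0, 0, 0], [0, 0, 0, 0]])

```text
clock: 15.82
position: [599.8, 51.5, 33.4]
ee_rot: [-0.562, 0.429, 0.562, 0.429]
contact_force: [-0.6, -0.0, -3.0]
gripper_width: 13.4
```

```bash
python3 -c "
from h import *
r=R.from_euler('z',15.25,degrees=True)
plan(r.apply([40,0,0])+[562.2,41.2,33],15.25)
im=arm.get_image('top')[:,:,::-1]
c=lambda x,y:cv2.resize(im[y:y+36,x:x+36],None,fx=11,fy=11,interpolation=2)
cv2.imwrite('pics/m6.png',np.hstack([c(218,145),c(264,132)]))"
```

```text
t 15.8167 pos [599.8  51.5  33.4] jaw now -164.8 tilt [-0.001  0.    -1.   ] F [-0.6 -0.  -3. ] w 13.4
 spin -0.0 shift [ 0.4 -1.  -0. ] j6 -0.09
```

View pics/m6.png

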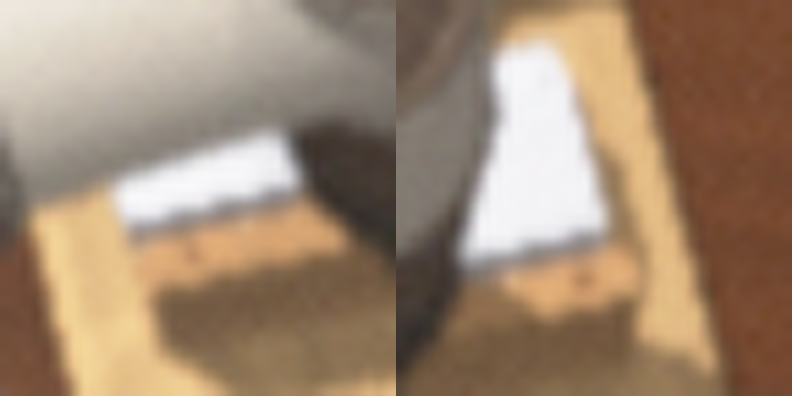

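```bash
python3 -c "
from h import *
np.set_printoptions(precision=1,suppress=True)
r=R.from_euler('z',15.25,degrees=True)
g=lambda px,z:r.inv().apply(onz('top',np.array(px),z)-[562.2,41.2,0])[:,:2]
L=lambda x,y:((x+.5)/11-.5+218,(y+.5)/11-.5+145)
Q=lambda x,y:((x-396+.5)/11-.5+264,(y+.5)/11-.5+132)
print('pads',g([L(131,228),L(115,188),Q(608,232),Q(560,48)],58))
print('panel',g([L(134,242),L(147,286),Q(633,245),Q(637,302)],88.5))
"
```

```text
pads [[ 59.   83.1]
 [ 71.2  84.8]
 [ 59.2 -84.3]
 [114.3 -84.4]]
panel [[ 46.2  82.6]
 [ 33.4  82. ]
 [ 45.2 -86.8]
 [ 29.4 -83.9]]
```

>>> drive_tool(motion=[[0, 0, 0.6, 0], [0, 0, 0.6, 0], [0.3, -2, 0, 0], [0.2, -3, 0, 0], [0, -3, 0, 0], [0, -2, 0, 0], [0, -1, 0, 0], [0, 0, 0, 0], [0, 0, 0, 0]])

```text
clock: 16.62
position: [610.3, 55.5, 33.4]
ee_rot: [-0.562, 0.429, 0.562, 0.429]
contact_force: [0.8, -0.9, -1.0]
gripper_width: 13.5
```

>>> drive_tool(motion=[[0, -1, 0, 0], [0, -1, 0, 0], [0, -1, 0, 0], [0, 0, 0, 0], [0, 0, 0, 0]])

```text
clock: 17.03
position: [613.3, 56.3, 33.5]
ee_rot: [0.562, -0.429, -0.562, -0.429]
contact_force: [0.1, -0.6, -0.7]
gripper_width: 13.3
```

>>> drive_tool(motion=[[0, -1, 0, 0], [0, -1, 0, 0], [0, 0, 0, 0], [0, 0, 0, 0]])

```text
clock: 17.37
position: [615.1, 56.8, 33.5]
ee_rot: [-0.562, 0.429, 0.562, 0.429]
contact_force: [-1.5, 0.2, -0.7]
gripper_width: 13.2
```

Contact is starting. I'll go a little farther, then release so the panel can square itself on the pads.

>>> drive_tool(motion=[[0.2, -1, 0, 0], [0.2, -1, 0, 0], [0, 0, 0, 0], [0, 0, 0, 0]])

```text
clock: 17.7
position: [616.6, 57.2, 33.1]
ee_rot: [-0.562, 0.43, 0.562, 0.429]
contact_force: [-2.4, -0.3, -0.6]
gripper_width: 13.3
```

>>> drive_tool(motion=[[0, 0, 0, 0], [0, 0, 0, 0], [0, 0, 0, 0]], grip=24)

```text
clock: 17.95
position: [617.9, 57.6, 33.5]
ee_rot: [0.562, -0.429, -0.561, -0.43]
contact_force: [0.9, -1.0, -0.8]
gripper_width: 24.2
```

>>> drive_tool(motion=[[0, -1.5, 0, 0], [0, -1.5, 0, 0], [0, -1, 0, 0], [0, -1, 0, 0], [0, -1, 0, 0], [0, 0, 0, 0], [0, 0, 0, 0]])

```text
clock: 18.53
position: [621.6, 58.5, 32.9]
ee_rot: [-0.561, 0.43, 0.562, 0.429]
contact_force: [-5.3, -1.2, 3.2]
gripper_width: 23.7
```

>>> drive_tool(motion=[[0, -1, 0, 0], [0, -1, 0, 0], [0, -1, 0, 0], [0, 0, 0, 0], [0, 0, 0, 0], [0, 0, 0, 0]])

```text
clock: 19.03
position: [623.4, 59.0, 32.9]
ee_rot: [-0.561, 0.431, 0.563, 0.428]
contact_force: [-6.7, -0.5, 5.9]
gripper_width: 23.8
```

>>> drive_tool(motion=[[-0.4, -1, 0, 0], [-0.3, -1, 0, 0], [0, -1, 0, 0], [0, -1, 0, 0], [0, 0, 0, 0], [0, 0, 0, 0], [0, 0, 0, 0]])

```text
clock: 19.62
position: [625.9, 59.7, 32.9]
ee_rot: [-0.56, 0.432, 0.564, 0.427]
contact_force: [-9.6, -0.8, 4.0]
gripper_width: 23.8
```

```bash
cat > look.py <<'E'
from h import *
import sys
r=R.from_euler('z',15.25,degrees=True)
plan(r.apply([60,0,0])+[562.2,41.2,33],15.25)
s=arm.read_state();print("F jig",r.inv().apply(s['contact_force']).round(1))
im=arm.get_image('top')[:,:,::-1];sd=arm.get_image('side')[:,:,::-1]
cv2.imwrite(f'pics/t{sys.argv[1]}.png',im);cv2.imwrite(f'pics/s{sys.argv[1]}.png',sd)
c=lambda x,y:cv2.resize(im[y:y+36,x:x+36],None,fx=11,fy=11,interpolation=2)
cv2.imwrite(f'pics/m{sys.argv[1]}.png',np.hstack([c(216,138),c(262,125)]))
E
python3 look.py 7
```

```text
t 19.6167 pos [625.9  59.7  32.9] jaw now -164.8 tilt [-0.008 -0.002 -1.   ] F [-9.6 -0.8  4. ] w 23.8
 spin -0.1 shift [-0.   6.3 -1.1] j6 -0.09
F jig [-9.4  1.7  4. ]
```

View pics/m7.png

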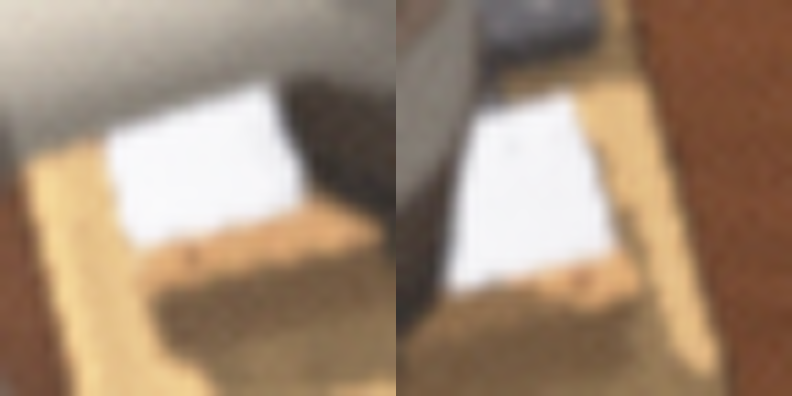

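Both pads are in contact: no dark gap shows at either end, and the fence has moved about 3 px. Next, the end alignment.

```bash
python3 -c "
from h import *
np.set_printoptions(precision=1,suppress=True)
r=R.from_euler('z',15.25,degrees=True)
g=lambda px,z:r.inv().apply(onz('top',np.array(px),z)-[562.2,41.2,0])[:,:2]
L=lambda x,y:((x+.5)/11-.5+216,(y+.5)/11-.5+138)
Q=lambda x,y:((x-396+.5)/11-.5+262,(y+.5)/11-.5+125)
print('pads',g([L(130,246),L(108,148),Q(614,250),Q(572,94)],58))
print('panel',g([L(136,248),L(148,286),Q(622,252),Q(634,292)],88))
im=cv2.imread('pics/t7.png').astype(np.float32)
# profiles along y: pad line jig x=90 (z58), panel line centre x=62 (z88)
def prof(x,z,ys):
    P=r.apply(np.c_[np.full(len(ys),x),ys,np.zeros(len(ys))])+[562.2,41.2,z]
    p=proj('top',P).astype(np.float32);return [cv2.remap(im[...,k],p[:,0],p[:,1],1).ravel().astype(int) for k in (0,2)]
for nm,x,z in(('pad',85,58),('panel',62,88)):
  for sg in(1,-1):
    ys=sg*np.arange(76,98,2);b,rr=prof(x,z,ys);print(nm,sg,ys[0],'B',b,'R',rr)
"
```

```text
pads [[ 77.   85.5]
 [105.9  85.1]
 [ 76.8 -84.2]
 [123.7 -83.9]]
panel [[ 67.   83.4]
 [ 55.8  82.6]
 [ 66.7 -83. ]
 [ 54.9 -83.4]]
pad 1 76 B [250 250 249 247 238 209 172 152 141 138 136] R [249 249 249 247 245 241 237 235 233 230 228]
pad -1 -76 B [244 244 241 232 190 149 109 103 108 121 128] R [242 242 240 233 206 182 164 170 185 210 222]
panel 1 76 B [124 127 132 138 146 145 144 141 140 138 135] R [223 225 225 227 229 232 234 233 231 229 227]
panel -1 -76 B [125 124 122 119 112 104 102 116 128 135 130] R [222 223 223 219 205 189 180 204 219 226 223]
```

```bash
python3 -c "
from h import *
r=R.from_euler('z',15.25,degrees=True)
im=cv2.imread('pics/s7.png')
J=lambda p:proj('side',r.apply(p)+[562.2,41.2,0])
x0,y0,k=310,170,13
big=cv2.resize(im[y0:y0+44,x0:x0+60],None,fx=k,fy=k,interpolation=2)
f=70;
def dots(P,c):
    for p in J(np.array(P,float)):
        q=((p-[x0,y0]+.5)*k-.5).astype(int);print(q);cv2.circle(big,tuple(map(int,q)),2,c,-1)
dots([[f,-84.4,58],[f+45,-84.4,58],[f+45,-84.4,20],[f,-84.4,20]],(255,0,0))
dots([[f,-84.4,88],[f-14,-84.4,88],[f-14,-84.4,18],[f,-84.4,18]],(0,0,255))
cv2.imwrite('pics/m8.png',big)"
```

```text
[379 278]
[509 203]
[492 327]
[364 403]
[391 176]
[350 200]
[323 433]
[363 409]
```

View pics/m8.png

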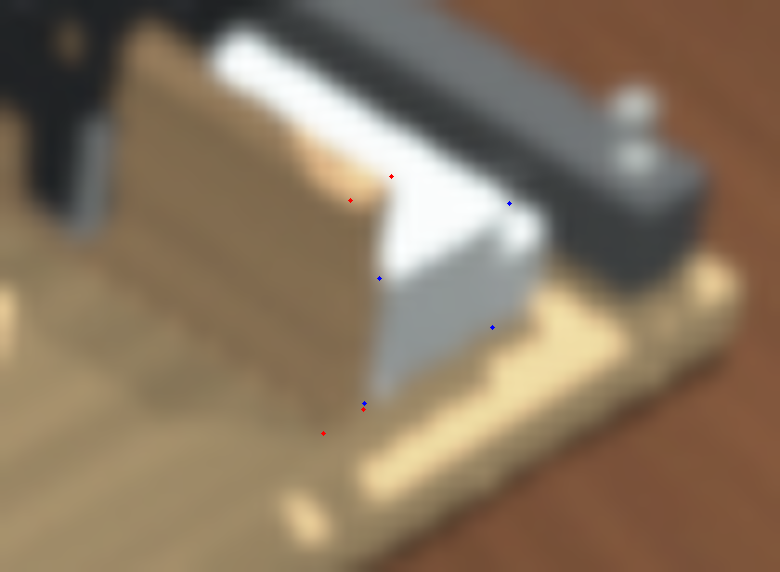

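The side view agrees with the ends being in line to about 1 mm: the pad and the panel show the same small offset from the prediction. Some of the 9.4 N is probably board friction, so I'll press a touch more and take some vertical load off.

>>> drive_tool(motion=[[-0.3, -1, 0, 0], [-0.2, -1, 0, 0], [0, 0, 0, 0], [0, 0, 0, 0], [0, 0, 0, 0], [0, 0, 0, 0], [0, 0, 0, 0]])

```text
clock: 20.3
position: [627.1, 60.0, 32.9]
ee_rot: [-0.559, 0.432, 0.564, 0.427]
contact_force: [-9.7, -1.6, 3.3]
gripper_width: 24.1
```

>>> drive_tool(motion=[[0, 0, 0, 0], [0, 0, 0, 0], [0, 0, 0, 0], [0, 0, 0, 0], [0, 0, 0, 0], [0, 0, 0, 0]])

```text
clock: 20.8
position: [627.1, 60.0, 32.9]
ee_rot: [-0.559, 0.432, 0.564, 0.427]
contact_force: [-9.4, -1.5, 3.9]
gripper_width: 23.9
```

```bash
python3 look.py 9; python3 -c "
from h import *
np.set_printoptions(precision=1,suppress=True)
# sub-pixel rear/right edge shift of the right pad between rest (t3) and now (t9)
r=R.from_euler('z',15.25,degrees=True)
for f in('t3','t7','t9'):
    im=cv2.imread(f'pics/{f}.png').astype(np.float32)
    xs=np.arange(85,140,.5);o=[]
    for y in(-60,-66,-72,-78):
        p=proj('top',r.apply(np.c_[xs,np.full(len(xs),y),0*xs])+[562.2,41.2,58]).astype(np.float32)
        b=cv2.remap(im[...,0],p[:,0],p[:,1],1).ravel();o.append(xs[np.argmax(b<190)])
    print(f,o)
a=cv2.imread('pics/t0.png') if 0 else cv2.imread('pics/top0.png');b=cv2.imread('pics/t9.png')
d=cv2.absdiff(a,b).max(2)
print('diff pinbox,bottle,driver',d[195:255,120:170].mean(),d[108:148,155:190].mean(),d[108:168,352:390].mean())"
```

```text
t 20.8 pos [627.1  60.   32.9] jaw now -164.8 tilt [-0.01  -0.002 -1.   ] F [-9.4 -1.5  3.9] w 23.9
 spin -0.1 shift [-0.   7.6 -1.1] j6 -0.09
F jig [-9.5  1.   3.9]
t3 [np.float64(117.5), np.float64(117.0), np.float64(118.0), np.float64(117.5)]
t7 [np.float64(123.5), np.float64(123.5), np.float64(123.5), np.float64(123.5)]
t9 [np.float64(125.0), np.float64(125.5), np.float64(125.0), np.float64(125.5)]
diff pinbox,bottle,driver 28.011 48.04142857142857 3.539035087719298
```

>>> drive_tool(motion=[[-0.2, -1, 0, 0], [-0.2, -0.8, 0, 0], [0, 0, 0, 0], [0, 0, 0, 0], [0, 0, 0, 0], [0, 0, 0, 0], [0, 0, 0, 0], [0, 0, 0, 0], [0, 0, 0, 0], [0, 0, 0, 0]])

```text
clock: 21.73
position: [628.2, 60.3, 32.9]
ee_rot: [-0.559, 0.433, 0.564, 0.426]
contact_force: [-10.6, -2.0, 3.1]
gripper_width: 24.1
```

```bash
python3 look.py 10; python3 -c "
from h import *
r=R.from_euler('z',15.25,degrees=True)
im=cv2.imread('pics/t10.png').astype(np.float32);xs=np.arange(85,140,.5)
for y in(-60,-66,-72,-78):
    p=proj('top',r.apply(np.c_[xs,np.full(len(xs),y),0*xs])+[562.2,41.2,58]).astype(np.float32)
    b=cv2.remap(im[...,0],p[:,0],p[:,1],1).ravel();print(xs[np.argmax(b<190)])
s=cv2.imread('pics/s10.png')
t=cv2.imread('pics/m10.png')
cv2.imwrite('pics/f10.png',np.vstack([cv2.resize(t,(560,280)),s[110:420]]))"
```

```text
t 21.7333 pos [628.2  60.3  32.9] jaw now -164.8 tilt [-0.012 -0.003 -1.   ] F [-10.6  -2.    3.1] w 24.1
 spin -0.1 shift [ 0.   8.7 -1. ] j6 -0.09
F jig [-10.8   0.9   3.1]
126.5
126.0
126.0
126.0
```

View pics/f10.png

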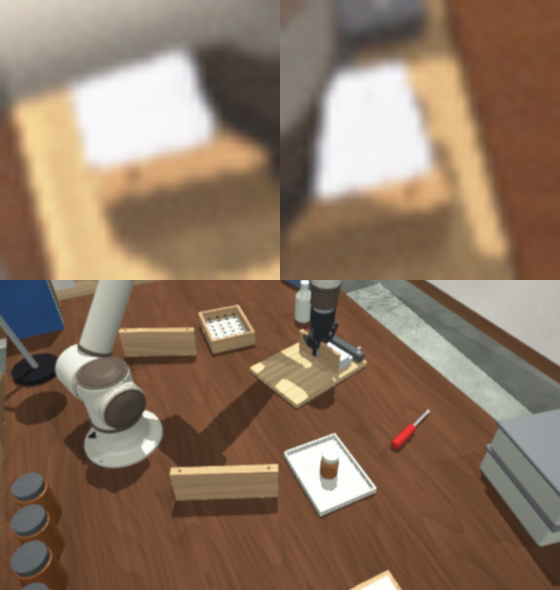

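The panel is flush on both pads. The jar stands in the tray at (330,466), and the pin box, bottle and screwdriver are where they were. The fence has moved about 8.7–9.7 mm and the push reads 10.8 N. I'm handing it in.

```bash
python3 -c "
from bench import arm
print(arm.job_done())"
```

```text
the job is handed in; nothing more can be done
None
```

The jar is standing upright in the tray, released. The box side is being held against both fence pads, and I handed the job in at about 22 s with the arm still pressing.

- **Jar:** I set it down by creeping in small steps. The contact force peaked at about 12 N while I was feeling for the floor, because I went one small step past first contact; I backed off before opening.
- **Box side:** I slid it to the fence gripped, and it may have been lifted a fraction of a millimetre for part of the way. I then opened the fingers so it could square itself on the pads, and pushed with the rear finger only.
- **Push:** the wrist sensor reads about 10.8 N along the press direction, which includes some friction on the board, plus about 3 N vertical. The fence travel points to a slightly lower force: about 8.6 mm from the picture and roughly 9.7 mm from the arm position, so about 9–10 N on the springs.
- **Flatness and ends:** no gap shows at either pad. The corner points put the ends within about 1 mm of the fence's ends. A coarser edge profile suggested up to 2 mm off, which is under one pixel, and I did not correct for it.
- **Bystanders:** the pin box, bottle and screwdriver look unmoved in the last side picture. A rough comparison of top pictures differed around the pin box and bottle; I put that down to the arm and its shadow and did not check further.

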